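# Strip a drive shaft into its kit tray

## Task

Strip the drive shaft standing in its service stand: lift off the brass nut, the bearing, the belt pulley and the gear, and lay each one flat in the kit-tray pocket cut to its own size, seated right down on the pocket's blue floor. Leave the screwdriver beside the stand lying where it is.

Things in the scene. Friction and masses are not known exactly. Their poses are not given: they have to be found in the camera images.
- stand: service stand, fixed: green round base 110 mm across, 8 mm high, dark collar up to 12 mm, upright steel shaft 14 mm thick, its top 62 mm above the desk. Origin: centre of the underside, on the shaft's axis. The four parts sit loosely on the shaft, one on another, nothing screwed or pressed; lift each straight up clear of the shaft's top before moving it sideways.
- nut: knurled brass ring nut, the smallest and topmost part: 34 mm in diameter, 12 mm thick, bore 19 mm, about 60 g, loose; at the start its underside is 54 mm above the desk. Origin: centre of its underside, z along its axis (up). Grip it across its diameter, any way round, on the part of its height that stays above the pocket's 5 mm depth.
- bearing: ball bearing, bright steel rings with a red shield between, second from the top: 46 mm in diameter, 12 mm thick, bore 19 mm, about 110 g, loose; at the start its underside is 42 mm above the desk. Origin: centre of its underside, z along its axis (up). Grip it across its diameter, any way round, on the part of its height that stays above the pocket's 5 mm depth.
- pulley: toothed belt pulley of bright aluminium with thin rims, third from the top: 56 mm in diameter, 16 mm thick, bore 19 mm, about 120 g, loose; at the start its underside is 26 mm above the desk. Origin: centre of its underside, z along its axis (up). Grip it across its diameter, any way round, on the part of its height that stays above the pocket's 5 mm depth.
- gear: dark steel spur gear with a bright hub, the lowest and widest part: 68 mm in diameter, 14 mm thick, bore 19 mm, about 280 g, loose; at the start its underside is 12 mm above the desk. Origin: centre of its underside, z along its axis (up). Grip it across its diameter, any way round, on the part of its height that stays above the pocket's 5 mm depth.
- pocket_nut: the nut's place, fixed: slippery grey insert 98 x 98 x 9 mm with a round blue-floored pocket, 5 mm deep, 42 mm across at the floor, 50 mm at the bevelled mouth. Origin: centre of its underside, 3 mm above the desk; pocket floor 4 mm above it; x, y along its edges. The four inserts lie edge to edge, 2 by 2 in any order, in an aluminium tray 206 mm square whose edge is level with their tops.
- pocket_bearing: the bearing's place, fixed: slippery grey insert 98 x 98 x 9 mm with a round blue-floored pocket, 5 mm deep, 54 mm across at the floor, 62 mm at the bevelled mouth. Origin: centre of its underside, 3 mm above the desk; pocket floor 4 mm above it; x, y along its edges. The four inserts lie edge to edge, 2 by 2 in any order, in an aluminium tray 206 mm square whose edge is level with their tops.
- pocket_pulley: the pulley's place, fixed: slippery grey insert 98 x 98 x 9 mm with a round blue-floored pocket, 5 mm deep, 64 mm across at the floor, 72 mm at the bevelled mouth. Origin: centre of its underside, 3 mm above the desk; pocket floor 4 mm above it; x, y along its edges. The four inserts lie edge to edge, 2 by 2 in any order, in an aluminium tray 206 mm square whose edge is level with their tops.
- pocket_gear: the gear's place, fixed: slippery grey insert 98 x 98 x 9 mm with a round blue-floored pocket, 5 mm deep, 76 mm across at the floor, 84 mm at the bevelled mouth. Origin: centre of its underside, 3 mm above the desk; pocket floor 4 mm above it; x, y along its edges. The four inserts lie edge to edge, 2 by 2 in any order, in an aluminium tray 206 mm square whose edge is level with their tops.
- screwdriver: screwdriver with orange handle, 167 mm long, 26 mm high, lying loose on the robot's side of the stand; a bystander. Origin: middle of its length, underside; its length runs along its y, handle towards +y.

How it is judged:
At the end, for the whole second after the job is handed in: Nut, bearing, pulley and gear each lie flat (within 0.06 rad) in their own pocket: centre within 8 mm of the pocket's centre, underside within about 2 mm of the pocket's floor, let go and at rest (horizontal distance between nut and pocket_nut below 0.008 m and z of nut in the frame of pocket_nut between 0.002 and 0.0062 m and angle between each of nut, bearing, pulley, gear's own z axis and vertical below 0.06 rad and linear speed of each of nut, bearing, pulley, gear below 0.02 m/s and horizontal distance between bearing and pocket_bearing below 0.008 m and z of bearing in the frame of pocket_bearing between 0.002 and 0.0062 m and horizontal distance between pulley and pocket_pulley below 0.008 m and z of pulley in the frame of pocket_pulley between 0.002 and 0.0062 m and horizontal distance between gear and pocket_gear below 0.008 m and z of gear in the frame of pocket_gear between 0.002 and 0.0062 m); the robot touches nothing.
It fails at once if the screwdriver is moved more than 25 mm (distance of screwdriver from where it was at the start of the episode above 0.025 m).
It also fails if it takes over 106 s, if anything falls off the work surface, if the arm or the gripper's body presses on something with over 40 N, if the wrist force passes 120 N, or if a joint passes its speed limit or range.

## Robot

A 7-joint arm with a two-finger parallel gripper is mounted at the origin on a cart in front of the work surface, level with it; the furniture and walls round the work are solid. World frame = base frame: x ahead of the robot, y to its left, z up, the work surface at z = 0. Lengths are in m, angles in rad, forces in N, time in s.
With the tool pointing down it reaches from about 0.425 to 1.025 m from the base axis. Payload 9.4 kg.
Tool frame: the origin (TCP) lies on the centre line of the jaws, within the pads' length; the fingertips stand 14 mm ahead of it and the grasp point (between the pads) lies 5 mm behind it (finger_overhang is the distance from the TCP to the fingertips, in m); z points along the fingers, y is the direction in which the jaws open and shut (so a half turn about z gives the same grasp; the last joint's range is limited). The gripper opens to 93 mm and grips with 3 to 60 N. Pads are 15 mm wide; open, the fingers measure 128 mm over their backs; the gripper's body (75 mm by 188 mm) begins 65 mm behind the grasp point.
Start: joints at [1.127, 0.599, -0.003, 1.599, 0.002, 0.943, -0.08], TCP at [0.26, -0.677, 0.233] pointing down, gripper open.
Joint ranges: [-2.57, 2.57], [-0.35, 1.97], [-1.29, 1.29], [0.11, 2.56], [-1.05, 4.19], [0.11, 1.86], [-2.63, 2.63]. Speed limits (rad/s): [2.22, 2.22, 3.01, 3.01, 3.14, 3.14, 3.14].

## Interface

Orientations are given as a unit quaternion [w, x, y, z].
In Python, from bench import goto, move_l, move_joints, grip, hold, ik, snapshot, camera_info, MotionError, finish_job, boxes_of, outline_of, place_of, get_time_s, get_q, get_joint_velocities, get_joint_torque, get_tcp_pos, get_eef_rot, get_wrist_force, get_wrist_torque, get_finger_gap, finger_overhang gives the robot as it stands. The module is installed in compiled form; this text tells all that it offers. Calls block until the motion is done:
- goto(position, orientation): joint-space move of the TCP to a pose.
- move_l(position, rotation=None, feed=0.15, max_force=None): straight line of the TCP; rotation=None keeps the orientation; feed is the mean speed in m/s. With max_force (N) it stops when the force on the tool has changed by that much, and returns True; else False.
- move_joints(angles): joint-space move.
- grip(opening, f_grip=None): finger opening in m; f_grip is the grip in N (None keeps the last); returns when the fingers have stopped.
- hold(seconds).
- ik(position, orientation): joint angles nearest the present ones, or None.
- snapshot(name): name is "scene" or "top" or "wrist"; returns the picture (384x512x3 uint8, red, green, blue); there is no depth.
- camera_info(name): a dict with "fx", "fy", "cx", "cy" (pixels), "rvec" (rotation vector, rad) and "tvec" (3), from world to camera coordinates, as OpenCV has them. Camera axes: x right, y down, z forward; pixel columns grow to the right and rows downward; lengths in m; the calibration is good to about 2 mm. The wrist camera is an equidistant fisheye: a pixel r from the principal point sees the ray r / f radians off the axis. A picture is of the moment at which its call begins: read the wrist's pose just before it. camera_info takes no time and is no camera call; for the wrist camera it gives the pose at the moment of the call.
A pose or a line that the arm cannot do raises MotionError and nothing moves.
- finish_job(): hands the job in, once; it reports no verdict.
Trained networks look in the newest picture that a camera, given by its name, has taken for a name from the list of things; names that differ only in an ending like _2 or _b are one class to them, and where a whole thing is asked for, a point or a joint stands for the part that bears it (a point fixed in the world has none). Each returns a list of dicts, best first, with "confidence" (0 to 1); they miss things now and then, are a little off and sometimes report something else, mostly with a low value. They report only what shows in the picture. A call takes as long as a camera call.
- boxes_of(camera, label): "extent" ([left, top, width, height] in pixels, round what is visible of it).
- outline_of(camera, label): "mask" (384x512 bool, what is visible of it) and "extent" ([left, top, width, height] in pixels, round what is visible of it).
- place_of(camera, label): "centre" ([column, row] in pixels: a listed point, or the origin of a listed thing).
Readings, each from a call of its own:
- get_time_s(): time.
- get_q(): joint angles.
- get_joint_velocities(): joint speeds.
- get_joint_torque(): joint torques, N m.
- get_tcp_pos(): TCP position.
- get_eef_rot(): TCP orientation.
- get_wrist_force(): force on the tool from outside, world axes, zero at the start.
- get_wrist_torque(): the same for the moment, N m.
- get_finger_gap(): finger opening in m.
Only numpy, scipy, OpenCV 4.12 (cv2) and the standard library are available. Lean on these libraries where they do the work, as an engineer would, in place of code of your own. Each camera call takes 0.05 s, during which the arm holds its last target.

## Working session

There is one attempt and no reset: what is moved stays moved. The work goes in short steps, each a Python script; the robot and the scene stay as the last script left them, time stands still between calls to the robot, and variables do not carry over. Pictures are saved under pics/ and viewed, and the job is handed in when it is done.

```bash
mkdir -p pics
python3 - <<'E'
from bench import *
import cv2,numpy as np
print(get_time_s(),get_tcp_pos(),get_eef_rot(),get_finger_gap(),finger_overhang)
for c in ("scene","top","wrist"):
    im=snapshot(c); cv2.imwrite(f"pics/{c}0.png",im[:,:,::-1])
    i=camera_info(c); print(c,{k:np.round(v,4).tolist() for k,v in i.items()})
    for l in ["stand","nut","bearing","pulley","gear","pocket_nut","pocket_bearing","pocket_pulley","pocket_gear","screwdriver"]:
        if c=="wrist":continue
        print(l,[(np.round(d["centre"],1).tolist(),round(d["confidence"],2)) for d in place_of(c,l)][:3])
print(get_time_s())
E
```

```text
0.0 [ 0.25981996 -0.676342    0.23175262] [-7.46567080e-04  9.83222412e-01  1.82409110e-01 -2.16720614e-04] 0.09302495534985265 0.014
scene {'fx': 368.3544, 'fy': 368.3544, 'cx': 249.8092, 'cy': 197.7016, 'rvec': [1.813, -1.0972, 0.6267], 'tvec': [-0.1582, 0.2816, 0.4804]}
stand [([317.6, 239.0], 0.8)]
nut [([318.7, 220.7], 0.51), ([316.3, 231.4], 0.4)]
bearing [([314.4, 225.5], 0.64)]
pulley [([316.0, 233.1], 0.68)]
gear []
pocket_nut [([169.9, 204.3], 0.61)]
pocket_bearing [([186.0, 184.5], 0.98)]
pocket_pulley [([202.1, 207.1], 0.61), ([312.0, 240.4], 0.21)]
pocket_gear [([215.1, 195.0], 0.58)]
screwdriver [([307.1, 267.8], 0.86)]
top {'fx': 459.4398, 'fy': 459.4398, 'cx': 252.0085, 'cy': 187.7149, 'rvec': [2.1488, -2.1687, 0.0985], 'tvec': [0.109, 0.4718, 0.8717]}
stand [([346.8, 186.3], 0.69)]
nut [([351.4, 180.4], 0.7)]
bearing [([346.5, 179.8], 0.71)]
pulley [([344.9, 183.4], 0.6)]
gear [([347.3, 179.6], 0.57)]
pocket_nut [([145.6, 190.9], 0.78)]
pocket_bearing [([137.6, 144.1], 0.96)]
pocket_pulley [([194.5, 184.7], 0.57)]
pocket_gear [([190.2, 134.1], 0.78)]
screwdriver [([353.5, 234.2], 0.88)]
wrist {'fx': 297.3186, 'fy': 297.3186, 'cx': 256.7989, 'cy': 188.6202, 'rvec': [-2.3856, 1.6409, 0.237], 'tvec': [-0.7235, -0.0327, 0.3913]}
1.15
```

View pics/top0.png

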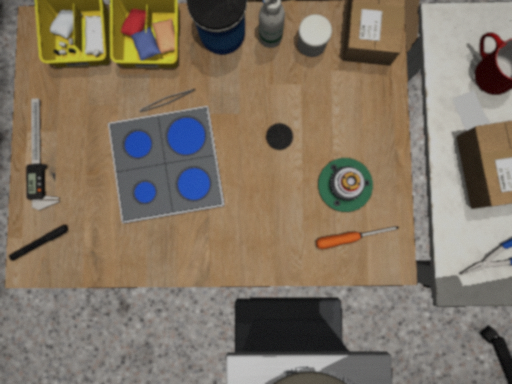

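View pics/scene0.png

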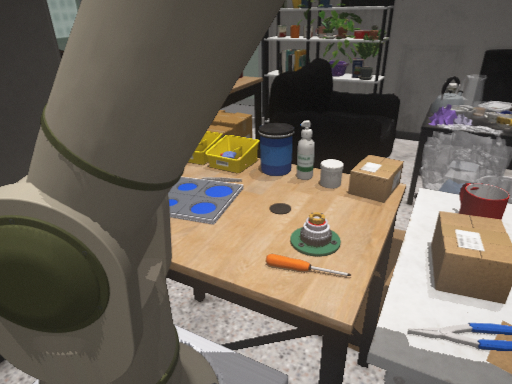

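View pics/wrist0.png

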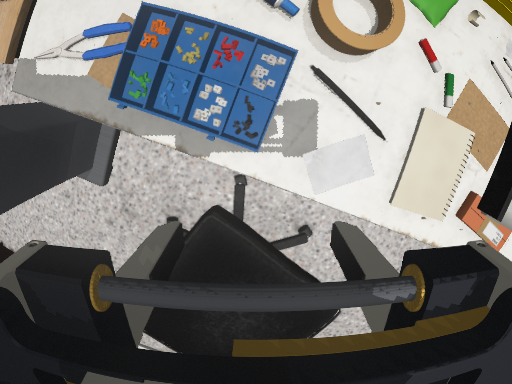

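```bash
cat > h.py <<'E'
from bench import *
import cv2,numpy as np
from scipy.spatial.transform import Rotation as R
def cam(n):
    i=camera_info(n); return i
def unproj(n,px,z,i=None):
    i=i or camera_info(n); px=np.atleast_2d(np.asarray(px,float))
    x=(px[:,0]-i["cx"])/i["fx"]; y=(px[:,1]-i["cy"])/i["fy"]
    if n=="wrist":
        r=np.hypot(x,y); s=np.where(r>1e-9,np.sin(r)/np.maximum(r,1e-9),1); d=np.c_[x*s,y*s,np.cos(r)]
    else: d=np.c_[x,y,np.ones_like(x)]
    Rm=R.from_rotvec(np.ravel(i["rvec"])).as_matrix(); c=-Rm.T@np.ravel(i["tvec"])
    d=d@Rm; return c+d*((z-c[2])/d[:,2])[:,None]
def proj(n,P,i=None):
    i=i or camera_info(n); P=np.atleast_2d(P)
    Rm=R.from_rotvec(np.ravel(i["rvec"])).as_matrix(); p=P@Rm.T+np.ravel(i["tvec"])
    if n=="wrist":
        rr=np.hypot(p[:,0],p[:,1]); th=np.arctan2(rr,p[:,2]); s=th/np.maximum(rr,1e-9)
        return np.c_[p[:,0]*s*i["fx"]+i["cx"],p[:,1]*s*i["fy"]+i["cy"]]
    return np.c_[p[:,0]/p[:,2]*i["fx"]+i["cx"],p[:,1]/p[:,2]*i["fy"]+i["cy"]]
def circ(P):
    A=np.c_[2*P[:,:2],np.ones(len(P))]; s=np.linalg.lstsq(A,(P[:,:2]**2).sum(1),rcond=None)[0]
    return s[:2],np.sqrt(s[2]+s[0]**2+s[1]**2)
def blobs(im,lo,hi,amin):
    m=cv2.inRange(cv2.cvtColor(im,cv2.COLOR_RGB2HSV),lo,hi)
    cs,_=cv2.findContours(m,cv2.RETR_EXTERNAL,cv2.CHAIN_APPROX_NONE)
    return [c[:,0,:] for c in cs if cv2.contourArea(c)>amin]
E
python3 - <<'E'
from h import *
im=cv2.imread("pics/top0.png")[:,:,::-1].copy()
i=camera_info("top")
for c in blobs(im,(105,150,60),(125,255,255),200):
    P=unproj("top",c,0.007,i); print("blue",c.mean(0).round(1),[np.round(v,4) for v in circ(P)])
for c in blobs(im,(60,60,20),(90,255,255),300):
    c=cv2.convexHull(c.astype(np.int32))[:,0]
    P=unproj("top",c,0.008,i); print("green",c.mean(0).round(1),[np.round(v,4) for v in circ(P)])
for d in outline_of("top","screwdriver")[:1]:
    c=max(cv2.findContours(d["mask"].astype(np.uint8),0,1)[0],key=cv2.contourArea)[:,0]
    P=unproj("top",cv2.boxPoints(cv2.minAreaRect(c)),0.013,i); print(P.round(3))
E
python3 -c "
import cv2
im=cv2.imread('pics/top0.png')[130:240,290:410]
cv2.imwrite('pics/crop.png',cv2.resize(im,None,fx=5,fy=5,interpolation=3))"
```

```text
blue [144.5 191.7] [array([0.4687, 0.3202]), np.float64(0.0198)]
blue [193.3 183.4] [array([0.4846, 0.2223]), np.float64(0.031)]
blue [137.5 143.9] [array([0.5667, 0.3361]), np.float64(0.0259)]
blue [185.8 135.7] [array([0.5825, 0.2381]), np.float64(0.0368)]
green [346.  182.4] [array([ 0.4797, -0.0801]), np.float64(0.0527)]
[[ 0.374 -0.019  0.013]
 [ 0.404 -0.174  0.013]
 [ 0.381 -0.178  0.013]
 [ 0.352 -0.023  0.013]]
```

View pics/crop.png

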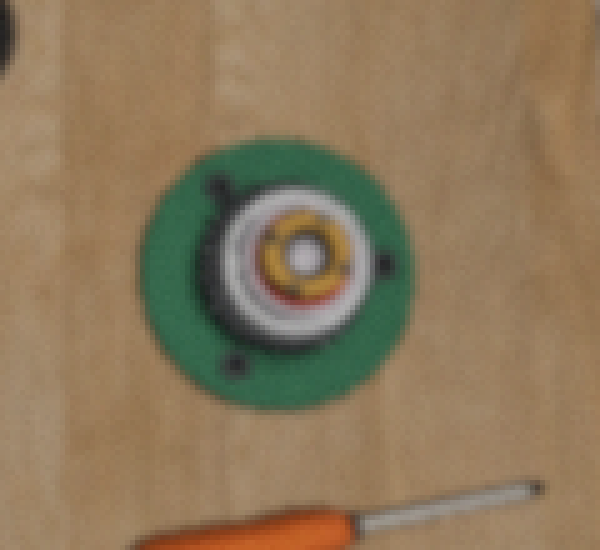

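Run:
```python
from h import *
i=camera_info("wrist"); Rm=R.from_rotvec(np.ravel(i["rvec"])).as_matrix(); c=-Rm.T@np.ravel(i["tvec"])
q=get_eef_rot(); T=R.from_quat([q[1],q[2],q[3],q[0]])
print("cam in tool",T.inv().apply(c-get_tcp_pos()),T.inv().apply(Rm[2]))
D=[0,1,0,0]
print(ik([.48,-.08,.2],D),ik([.4687,.32,.2],D))
goto([.48-.0,-.08,.2],D); hold(.2)
im=snapshot("wrist");cv2.imwrite("pics/w1.png",im[:,:,::-1]); print(get_tcp_pos(),get_time_s(),proj("wrist",[[.48,-.08,.066]]), get_q().round(2))
```

```text
cam in tool [ 0.07874119 -0.00146466 -0.15205913] [-2.83174095e-01 -1.49057462e-04  9.59068511e-01]
[ 0.04498217  0.36408551  0.0046106   2.16886682 -0.00287151  0.60864579
 -1.51914992] [-0.40644628  0.4797625  -0.41318853  1.97879045  0.27915929  0.73772169
 -2.55718988]
[ 0.48003253 -0.08037611  0.1999631 ] 3.725 [[257.69531286 182.67852037]] [ 0.05  0.36  0.    2.17 -0.    0.61 -1.52]
```

View pics/w1.png

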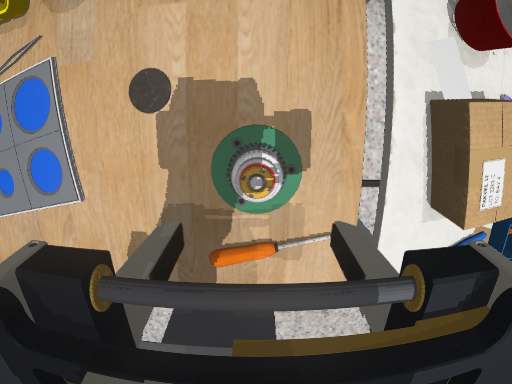

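Run:
```python
from h import *
im=cv2.imread("pics/w1.png")[:,:,::-1].copy(); i=camera_info("wrist")
for c in blobs(im,(60,60,20),(95,255,255),500):
    c=cv2.convexHull(c.astype(np.int32))[:,0]; print("green",[np.round(v,4) for v in circ(unproj("wrist",c,.008,i))])
for c in blobs(im,(12,110,60),(30,255,255),80):
    if not(200<c[:,0].mean()<300 and 140<c[:,1].mean()<220): continue
    c=cv2.convexHull(c.astype(np.int32))[:,0]; print("brass",c.mean(0),[np.round(v,4) for v in circ(unproj("wrist",c,.064,i))])
cv2.imwrite("pics/w1c.png",cv2.resize(im[120:220,200:310,::-1],None,fx=6,fy=6,interpolation=3))
# blue from wrist
for c in blobs(im,(105,150,60),(125,255,255),150): print(c.mean(0).round(),[np.round(v,4) for v in circ(unproj("wrist",c,.007,i))])
```

```text
green [array([ 0.4793, -0.0783]), np.float64(0.0539)]
brass [255.23809524 181.0952381 ] [array([ 0.4804, -0.0787]), np.float64(0.017)]
[  6. 182.] [array([0.4675, 0.3219]), np.float64(0.0189)]
[ 46. 170.] [array([0.4837, 0.2249]), np.float64(0.0308)]
[ 32. 104.] [array([0.5815, 0.2406]), np.float64(0.0367)]
```

View pics/w1c.png

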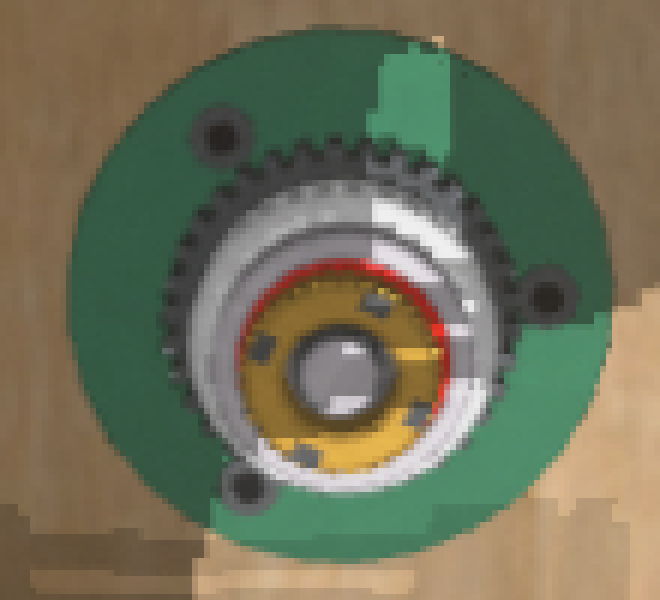

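```bash
cat >> h.py <<'E'
S=np.array([.4797,-.079]); 
PK=dict(nut=[.4683,.3208],bearing=[.5658,.3372],pulley=[.4843,.2233],gear=[.5820,.2391])
UZ=dict(nut=.054,bearing=.042,pulley=.026,gear=.012); DI=dict(nut=.034,bearing=.046,pulley=.056,gear=.068)
def yaw(d):
    a=np.radians(d)/2; return [0,np.cos(a),np.sin(a),0]
LIFT=.095
def pick(n,up=.0055,f=25,yw=0):
    d=yaw(yw); tz=UZ[n]+up+.014
    grip(min(.093,DI[n]+.022))
    goto([*S,max(tz+.02,.105)],d)
    print("down stopped",move_l([*S,tz],feed=.08,max_force=8),get_tcp_pos().round(4))
    w0=get_wrist_force(); grip(DI[n]-.008,f); print("gap",get_finger_gap())
    move_l([*S,LIFT+up+.014],feed=.12); print("F",get_wrist_force()-w0,"gap",get_finger_gap(),"t",get_time_s())
def over(n,up=.0055,yw=54,z=.06):
    goto([*PK[n],z+up+.014],yaw(yw))
E
python3 - <<'E'
from h import *
print(ik([*PK["nut"],.06],yaw(54)),ik([*PK["gear"],.06],yaw(54)),ik([*PK["bearing"],.06],yaw(54)))
pick("nut")
im=snapshot("wrist");cv2.imwrite("pics/w2.png",im[:,:,::-1])
over("nut"); hold(.1)
im=snapshot("wrist");cv2.imwrite("pics/w3.png",im[:,:,::-1]); print(get_tcp_pos(),get_finger_gap(),get_time_s(),get_q().round(2))
i=camera_info("wrist")
for c in blobs(im,(105,150,60),(125,255,255),150): print(c.mean(0).round(),[np.round(v,4) for v in circ(unproj("wrist",c,.007,i))])
E
```

```text
[-0.59196427  0.66339957 -0.15956416  2.08446506  0.24734205  0.41112427
 -1.57387408] [-0.35050041  0.71142837 -0.19724243  1.93968078  0.26279595  0.51499086
 -1.3590268 ] [-0.47997374  0.73751681 -0.22369032  1.86807469  0.28161853  0.56658517
 -1.51452568]
down stopped False [ 0.48   -0.0791  0.0741]
gap 0.033325707987473606
F [ 0.07461039  0.3644376  -1.15498373] gap 0.033349369731874356 t 6.5333
[0.46908259 0.31934294 0.07966954] 0.0331234995293039 8.225 [-0.59  0.63 -0.16  2.08  0.22  0.45 -1.55]
[339. 250.] [array([0.5006, 0.2413]), np.float64(0.0114)]
[255. 198.] [array([0.4694, 0.325 ]), np.float64(0.0176)]
[412. 199.] [array([0.5813, 0.2398]), np.float64(0.0373)]
[344. 116.] [array([0.5655, 0.3378]), np.float64(0.0263)]
```

View pics/w2.png

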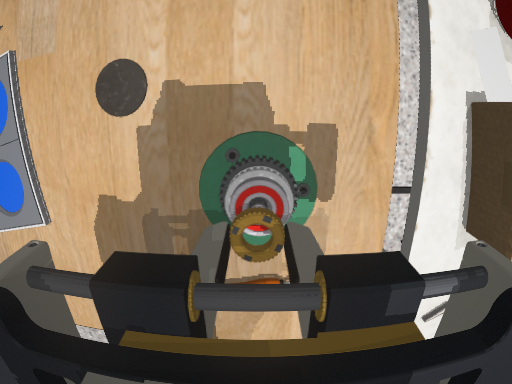

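View pics/w3.png

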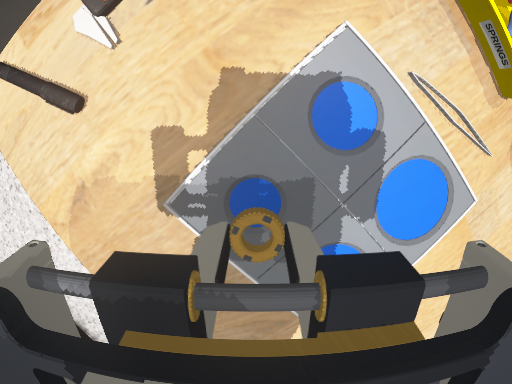

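```bash
sed -i 's/nut=\[.4683,.3208\]/nut=[.4677,.3217]/; s/pulley=\[.4843,.2233\]/pulley=[.4837,.2237]/; s/bearing=\[.5658,.3372\]/bearing=[.5657,.3375]/;s/gear=\[.5820,.2391\]/gear=[.5817,.2394]/' h.py
cat >> h.py <<'E'
def place(n,up=.0055,yw=54,off=(0,0),fl=.007,rel=.018):
    p=np.array(PK[n])-np.array(off); d=yaw(yw)
    move_l([*p,.03+up+.014],d,feed=.15); hold(.15)
    e=get_tcp_pos()[:2]-p; print("err",e); p2=p-e
    z=fl+.0008+up+.014
    print("stop",move_l([*p2,z],feed=.05,max_force=6)); hold(.1); print(get_tcp_pos().round(4),"want",p.round(4),z)
    grip(DI[n]+rel); move_l([*p2,.10],feed=.15)
E
python3 - <<'E'
from h import *
im=cv2.imread("pics/w3.png")[:,:,::-1].copy(); i=camera_info("wrist"); t=get_tcp_pos(); print(t)
for c in blobs(im,(12,110,40),(30,255,255),80):
    if not(220<c[:,0].mean()<290 and 200<c[:,1].mean()<270): continue
    c=cv2.convexHull(c.astype(np.int32))[:,0]
    print([np.round(v,4) for v in circ(unproj("wrist",c,t[2]-.0075,i))])
place("nut"); 
im=snapshot("wrist");cv2.imwrite("pics/w4.png",im[:,:,::-1]); print(get_time_s())
i=camera_info("wrist")
for c in blobs(im,(105,150,60),(125,255,255),150): print(c.mean(0).round(),[np.round(v,4) for v in circ(unproj("wrist",c,.007,i))])
E
```

```text
[0.46908259 0.31934294 0.07966954]
[array([0.4699, 0.3227]), np.float64(0.0173)]
err [3.76386146e-04 3.59710600e-05]
stop True
[0.467  0.3216 0.0266] want [0.4677 0.3217] 0.027299999999999998
10.5417
[346. 246.] [array([0.5058, 0.2328]), np.float64(0.0124)]
[256. 197.] [array([0.465 , 0.3216]), np.float64(0.0078)]
[261. 189.] [array([0.4666, 0.3218]), np.float64(0.0194)]
[405. 194.] [array([0.5808, 0.2397]), np.float64(0.0372)]
[341. 115.] [array([0.5652, 0.3375]), np.float64(0.0262)]
```

View pics/w4.png

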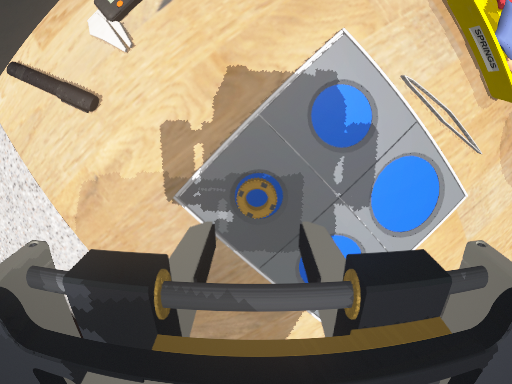

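Run:
```python
from h import *
im=cv2.imread("pics/w4.png")[:,:,::-1].copy(); i=camera_info("wrist")
for c in blobs(im,(12,110,40),(30,255,255),80):
    if not(220<c[:,0].mean()<290 and 170<c[:,1].mean()<220): continue
    c=cv2.convexHull(c.astype(np.int32))[:,0]
    print([np.round(v,4) for v in circ(unproj("wrist",c,.019,i))])
cv2.imwrite("pics/w4c.png",cv2.resize(im[160:235,210:310,::-1],None,fx=6,fy=6,interpolation=3))
```

```text
[array([0.4669, 0.3242]), np.float64(0.0168)]
```

View pics/w4c.png

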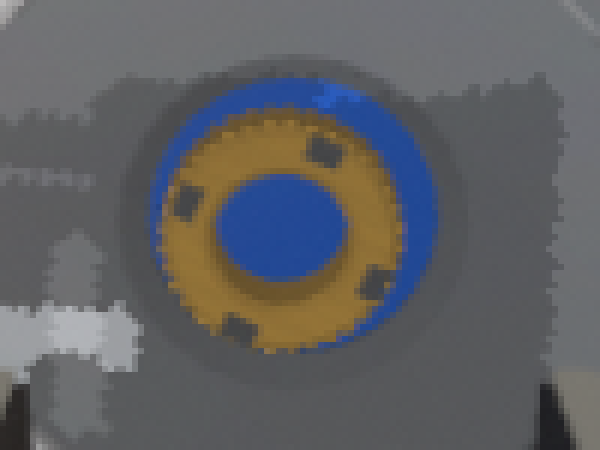

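```bash
cat >> h.py <<'E'
TH=dict(nut=.012,bearing=.012,pulley=.016,gear=.014)
def shot(f):
    i=camera_info("wrist"); t=get_tcp_pos(); im=snapshot("wrist"); cv2.imwrite(f"pics/{f}.png",im[:,:,::-1]); return im,i,t
def net(n,z,i):
    for d in outline_of("wrist",n)[:2]:
        c=max(cv2.findContours(d["mask"].astype(np.uint8),0,1)[0],key=cv2.contourArea)
        h=cv2.convexHull(c)[:,0]; print(n,round(d["confidence"],2),d["extent"],[np.round(v,4) for v in circ(unproj("wrist",h,z,i))])
E
python3 - <<'E'
from h import *
move_l([*get_tcp_pos()[:2],.13],feed=.3)
pick("bearing"); over("bearing"); hold(.3)
im,i,t=shot("w5"); print(t,get_finger_gap(),get_time_s()); net("bearing",t[2]-.0195+.012,i)
E
```

```text
down stopped False [ 0.4798 -0.0788  0.0615]
gap 0.04401462816895321
F [-0.72200027  0.2617602  -2.65368123] gap 0.044204698862355056 t 14.6
[0.5660717  0.33671878 0.07971076] 0.04465019669878666 16.525
bearing 0.9 [221.3, 197.3, 74.2, 73.8] [array([0.5663, 0.3397]), np.float64(0.0235)]
```

View pics/w5.png

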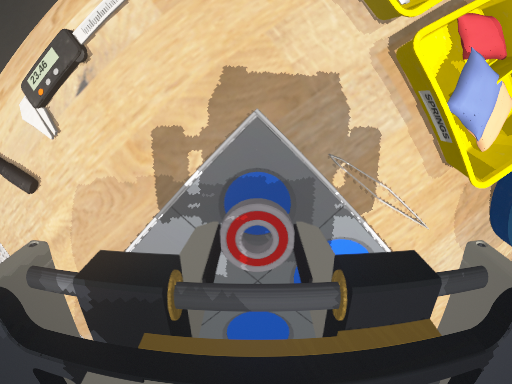

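Run:
```python
from h import *
place("bearing",off=(.0004,.0026)); hold(.1)
im,i,t=shot("w6"); print(t,get_time_s()); net("bearing",.019,i); net("pocket_bearing",.012,i)
cv2.imwrite("pics/w6c.png",cv2.resize(im[120:260,180:340,::-1],None,fx=4,fy=4,interpolation=3))
```

```text
err [0.00035224 0.00045422]
stop True
[0.5646 0.3342 0.0265] want [0.5653 0.3349] 0.027299999999999998
[0.56436673 0.33388217 0.09876267] 19.0083
bearing 0.7 [227.4, 172.4, 57.6, 53.4] [array([0.5641, 0.3367]), np.float64(0.0232)]
pocket_bearing 0.9 [177.6, 114.5, 157.5, 150.9] [array([0.5657, 0.337 ]), np.float64(0.0626)]
```

View pics/w6c.png

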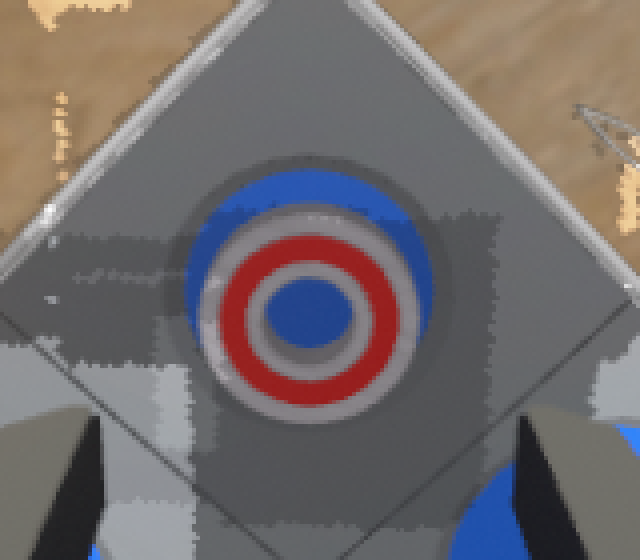

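Run:
```python
from h import *
move_l([*get_tcp_pos()[:2],.13],feed=.3)
pick("pulley"); over("pulley"); hold(.3)
im,i,t=shot("w7"); print(t,get_finger_gap(),get_time_s()); net("pulley",t[2]-.0195+.016,i)
```

```text
down stopped False [ 0.4798 -0.079   0.0457]
gap 0.054566859427321215
F [-0.77895282  0.85238596 -1.78776201] gap 0.05449553977007689 t 23.5333
[0.48412066 0.22274582 0.07969464] 0.054597308058169765 25.05
pulley 0.79 [210.1, 188.2, 93.5, 94.7] [array([0.4849, 0.2264]), np.float64(0.0287)]
```

View pics/w7.png

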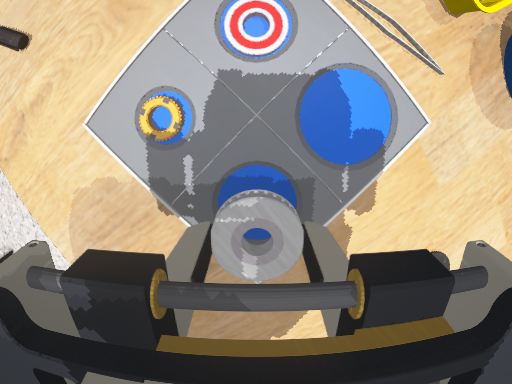

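Run:
```python
from h import *
place("pulley",off=(.0006,.0024)); hold(.1)
im,i,t=shot("w8"); print(t,get_time_s()); net("pulley",.023,i); net("nut",.019,i)
cv2.imwrite("pics/w8c.png",cv2.resize(im[60:260,110:350,::-1],None,fx=3.3,fy=3,interpolation=3))
```

```text
err [0.0002864  0.00030224]
stop True
[0.4826 0.2209 0.0266] want [0.4831 0.2213] 0.027299999999999998
[0.48232903 0.22069395 0.09907602] 27.5333
pulley 0.81 [224.4, 164.6, 67.5, 68.3] [array([0.4827, 0.2239]), np.float64(0.0288)]
pulley 0.4 [146.4, 92.6, 42.2, 42.4] [array([0.4686, 0.3219]), np.float64(0.0168)]
nut 0.76 [149.8, 92.1, 40.9, 42.2] [array([0.4677, 0.3227]), np.float64(0.0174)]
```

View pics/w8c.png

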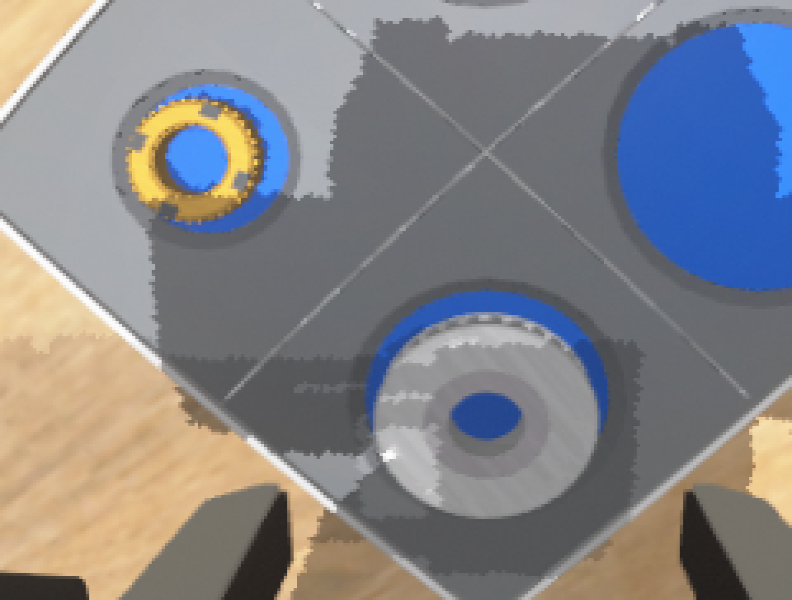

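Run:
```python
from h import *
move_l([*get_tcp_pos()[:2],.13],feed=.3)
pick("gear",f=40); over("gear"); hold(.3)
im,i,t=shot("w9"); print(t,get_finger_gap(),get_time_s()); net("gear",t[2]-.0195+.014,i)
```

```text
down stopped False [ 0.4799 -0.079   0.0318]
gap 0.06728123396834743
F [ 0.41121377  0.85634865 -2.3369771 ] gap 0.0670675968887669 t 31.975
[0.58196097 0.23836511 0.07972958] 0.0669910694822486 33.5917
gear 0.92 [201.1, 179.2, 113.8, 103.5] [array([0.5827, 0.2419]), np.float64(0.0341)]
```

View pics/w9.png

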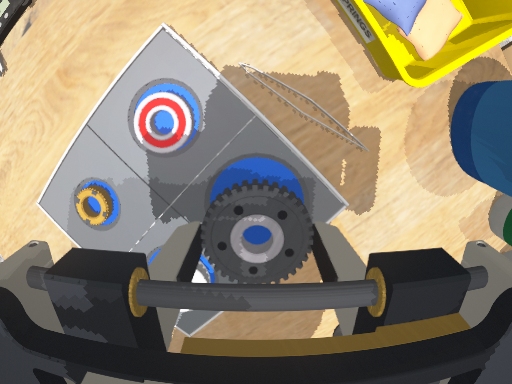

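Run:
```python
from h import *
place("gear",off=(.0006,.0024),rel=.016); hold(.1)
im,i,t=shot("w10"); print(t,get_time_s()); net("gear",.021,i)
c=np.array([.525,.28]); yw=54
u=np.array([np.cos(np.radians(yw)),np.sin(np.radians(yw))])
goto([*(c-.10*u),.22],yaw(yw)); hold(.3)
im,i,t=shot("w11"); print(t,get_time_s())
for n in PK: net(n,.007+TH[n],i)
im=snapshot("top");cv2.imwrite("pics/top1.png",cv2.resize(im[90:250,90:410,::-1],None,fx=2.5,fy=2.5,interpolation=3))
```

```text
err [0.00037046 0.00045356]
stop True
[0.5804 0.2364 0.0267] want [0.5811 0.237 ] 0.027299999999999998
[0.5801441  0.23607219 0.09888554] 36.025
[0.46648646 0.19929312 0.2189465 ] 37.1417
nut 0.75 [180.0, 73.0, 29.7, 28.9] [array([0.4666, 0.3223]), np.float64(0.0173)]
nut 0.74 [234.3, 123.6, 47.3, 46.9] [array([0.4818, 0.2224]), np.float64(0.0282)]
bearing 0.62 [238.6, 12.5, 40.5, 36.7] [array([0.5634, 0.3342]), np.float64(0.0231)]
pulley 0.7 [233.9, 123.9, 45.7, 46.8] [array([0.4823, 0.2229]), np.float64(0.0277)]
gear 0.96 [286.2, 59.8, 60.6, 57.7] [array([0.5792, 0.2381]), np.float64(0.0338)]
```

View pics/w10.png

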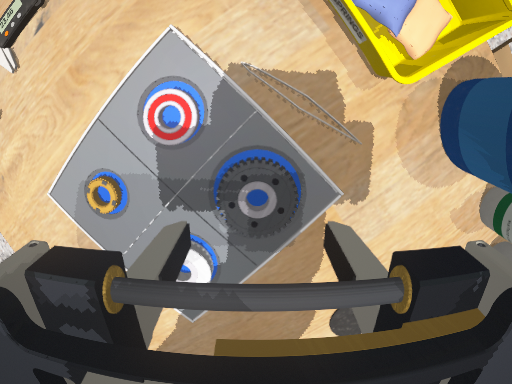

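View pics/w11.png

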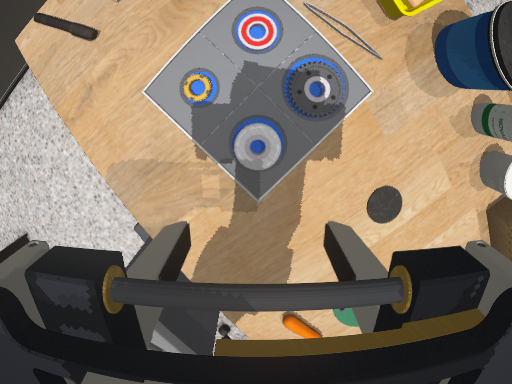

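Run:
```python
from h import *
ims=[]
for n in ["bearing","nut","pulley","gear"]:
    yw=54; u=np.array([np.cos(np.radians(yw)),np.sin(np.radians(yw))])
    p=np.array(PK[n])-.03*u
    goto([*p,.15],yaw(yw)); hold(.2)
    im,i,t=shot("v_"+n); net(n,.007+TH[n],i)
    for c in blobs(im,(105,150,60),(125,255,255),100):
        P=unproj("wrist",cv2.convexHull(c.astype(np.int32))[:,0],.007,i); 
        if np.hypot(*(P.mean(0)[:2]-PK[n]))<.03: print("  blue",len(c),[np.round(v,4) for v in circ(P)])
    x,y=proj("wrist",[[*PK[n],.01]],i)[0].astype(int)
    ims.append(cv2.resize(im[max(0,y-60):y+60,x-60:x+60,::-1],(300,300),interpolation=3))
cv2.imwrite("pics/v.png",np.vstack([np.hstack(ims[:2]),np.hstack(ims[2:])])); print(get_time_s())
```

```text
bearing 0.63 [232.9, 135.8, 46.8, 40.4] [array([0.5634, 0.3361]), np.float64(0.0226)]
  blue 45 [array([0.563 , 0.3343]), np.float64(0.0086)]
  blue 168 [array([0.5656, 0.3378]), np.float64(0.0264)]
nut 0.59 [237.9, 136.8, 33.7, 34.9] [array([0.4665, 0.324 ]), np.float64(0.0166)]
nut 0.47 [188.1, 86.1, 137.8, 128.7] [array([0.4679, 0.3233]), np.float64(0.0602)]
  blue 46 [array([0.466 , 0.3223]), np.float64(0.0085)]
  blue 145 [array([0.4679, 0.3219]), np.float64(0.0202)]
pulley 0.73 [231.4, 131.5, 56.7, 57.8] [array([0.4822, 0.2227]), np.float64(0.0277)]
pulley 0.24 [262.8, 20.4, 131.8, 129.6] [array([0.5789, 0.24  ]), np.float64(0.0591)]
  blue 43 [array([0.4811, 0.2212]), np.float64(0.0082)]
  blue 192 [array([0.4837, 0.2243]), np.float64(0.0313)]
gear 0.58 [224.2, 124.0, 69.4, 68.3] [array([0.5803, 0.2383]), np.float64(0.033)]
  blue 46 [array([0.5793, 0.2373]), np.float64(0.0084)]
  blue 274 [array([0.5814, 0.24  ]), np.float64(0.0373)]
40.7167
```

View pics/v.png

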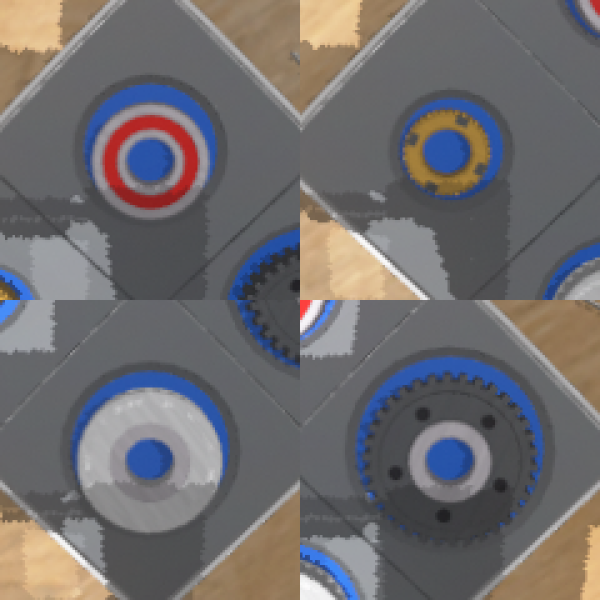

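View pics/top1.png

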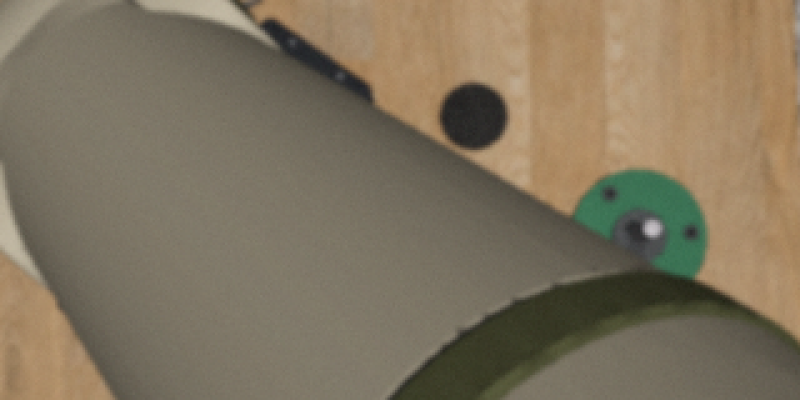

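Run:
```python
from h import *
ims=[]
yw=214; u=np.array([np.cos(np.radians(yw)),np.sin(np.radians(yw))])
for n in ["bearing","nut","pulley","gear"]:
    p=np.array(PK[n])-.03*u
    goto([*p,.15],yaw(yw)); hold(.2)
    im,i,t=shot("r_"+n); net(n,.007+TH[n],i)
    x,y=proj("wrist",[[*PK[n],.01]],i)[0].astype(int)
    ims.append(cv2.resize(im[max(0,y-60):y+60,x-60:x+60,::-1],(300,300),interpolation=3))
cv2.imwrite("pics/r.png",np.vstack([np.hstack(ims[:2]),np.hstack(ims[2:])])); print(get_time_s())
goto([.40,-.35,.25],yaw(20)); 
s=snapshot("scene"); cv2.imwrite("pics/s1.png",s[:,:,::-1])
im=snapshot("top");cv2.imwrite("pics/top2.png",cv2.resize(im[90:250,90:410,::-1],None,fx=2.5,fy=2.5,interpolation=3))
i=camera_info("top")
for n in PK:
    for d in outline_of("top",n)[:1]:
        c=max(cv2.findContours(d["mask"].astype(np.uint8),0,1)[0],key=cv2.contourArea)
        print("top",n,d["confidence"],[np.round(v,4) for v in circ(unproj("top",cv2.convexHull(c)[:,0],.007+TH[n],i))])
print([d["centre"] for d in place_of("top","screwdriver")],get_time_s())
```

```text
bearing 0.9 [231.4, 124.6, 47.8, 48.6] [array([0.5638, 0.3345]), np.float64(0.0228)]
nut 0.74 [237.9, 136.6, 36.4, 31.2] [array([0.4661, 0.3223]), np.float64(0.0165)]
pulley 0.8 [227.0, 126.9, 56.4, 51.0] [array([0.482 , 0.2223]), np.float64(0.0281)]
pulley 0.18 [277.4, 132.2, 119.2, 102.0] [array([0.465 , 0.3127]), np.float64(0.0588)]
gear 0.88 [222.0, 118.3, 69.5, 70.2] [array([0.5797, 0.2377]), np.float64(0.0332)]
45.2833
top nut 0.63 [array([0.4672, 0.319 ]), np.float64(0.0166)]
top bearing 0.71 [array([0.564 , 0.3307]), np.float64(0.0222)]
top pulley 0.77 [array([0.483 , 0.2188]), np.float64(0.0281)]
top gear 0.66 [array([0.5794, 0.2335]), np.float64(0.0329)]
[[358.0, 232.8]] 47.9417
```

View pics/r.png

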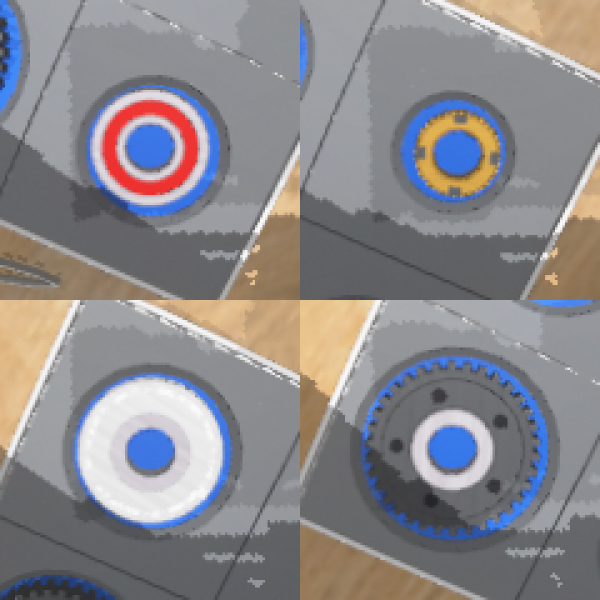

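View pics/top2.png

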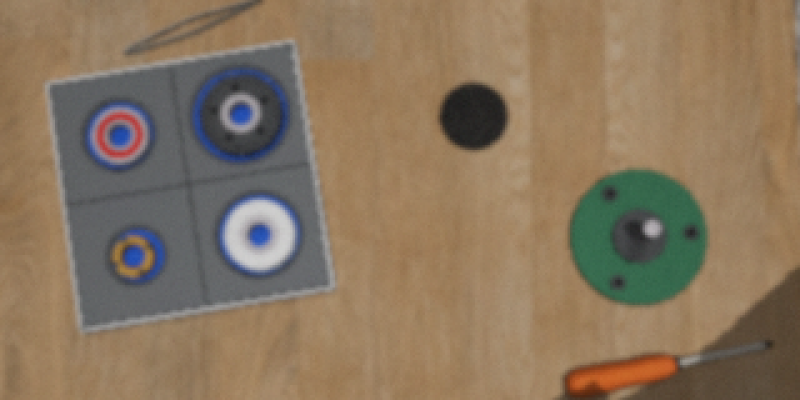

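Run:
```python
from bench import *
hold(.3); print(finish_job(),get_time_s())
```

```text
the job is handed in; nothing more can be done
the job is handed in; nothing more can be done
```

I lifted the nut, bearing, pulley and gear off the shaft one at a time and laid each in its own pocket. I handed the job in at about 48 s of the 106 s allowed.

- **Seating:** in wrist-camera views from two sides, each part looks flat with blue floor showing round it. At release each underside worked out at about 7 mm above the desk, which is the pocket floor height.
- **Centring:** the wrist camera put the parts about 1–3.5 mm from their pocket centres, against the 8 mm limit. The bearing was the furthest out in the final views, and one oblique reading near the picture's edge put it at about 4 mm.
- **Disagreement:** the top camera's last readings, compared with pocket positions averaged from both cameras, put the pulley, gear and bearing about 5–7 mm off. Compared with its own pocket readings they are about 4–6 mm off. I went with the wrist views, because the top camera sits 2–3 mm from them in y.
- **Screwdriver:** it looks unmoved. The network's point for it shifted about 5 pixels (roughly 9 mm) between views, and the robot never reported touching it.
- **Gripper:** it was clear of everything at hand-in.

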